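# Tap two jade blanks out of a flask's neck

## Task

Two jade blanks are stuck in the neck of the flat flask: push the red-knobbed lever to tip the flask fully mouth-down over the white tray, then tap gently on the black pad on the upper side of its belly with closed fingers, as often as it takes, until both blanks have dropped into the tray. Do not touch the blanks or strike the glass hard, and leave the tray and the other things on the bench where they are. Finally bring the flask fully back to level with the lever and let go.

Things in the scene. Friction and masses are not known exactly. Their poses are not given: they have to be found in the camera images.
- stand: tipping stand fixed to the table: dark steel base 200 x 190 x 12 mm, two green posts (y = +/-76 to 88 mm, up to z = 166 mm). Origin on the table under the middle of the axle; z up; x points to the side where the flask's mouth and the tray are; y runs along the axle towards the lever. The axle's centre line is 150 mm above the origin.
- tilt (a joint): tipping angle of the cradle and flask on the axle (rad): 0 = flask level (start stop, as found), 0.5 = tipped fully, mouth down, on the other stop. The axle is stiff and damped: it stays where it is left. Moving the lever knob takes about 6 to 10 N; both stops are hard.
- lever_knob (a point): centre of the red 30 mm ball knob on the tipping lever, a 10 mm rod standing on the axle's end at stand y = 125 mm. It is 110 mm from the axle line: leans 0.25 rad to the stand's -x at tilt 0, 0.25 rad to +x at tilt 0.5 (54 mm of travel, 257 to 260 mm above the table). Push it to the stand's +x to tip the mouth down, to -x to level the flask.
- flask: flat clear-glass flask in the cradle: belly 110 x 100 x 34 mm, neck 46 mm wide outside, 38 x 26 mm inside, walls 4 mm. Origin on its lower flat face straight over the axle (12 mm above its centre line at tilt 0); x to the mouth (belly x -60 to 50, shoulder to 90, rim at 150 mm), y across, z square to the flat faces (upper face at z = 34 mm). A blow over 40 N would crack it.
- tap_spot (a point): where to tap: middle of the top of a black rubber pad, 36 x 60 x 4 mm, on the belly's upper flat face (flask x 30, y 0, z 38 mm; taps at x below 0 tip it back). Rubber feet let the flask give only along its z (1.5 N per mm, +/-10 mm, weakly damped): quick light taps square to the pad, 3 to 5 mm down at 0.1 to 0.2 m/s (4 to 10 N), each shift the blanks about 1 to 8 mm.
- mouth (a point): centre of the flask's open mouth (flask x = 150 mm, z = 17 mm).
- blank_green: green jade bar 62 x 15 x 14 mm, 42 g or so, stuck flat in the flask's neck beside the other; origin at the middle of its underside, x along its length. Gritty: it does not slide by itself even when the flask is fully tipped; it tips out when its middle has passed the mouth. It then falls into the tray.
- blank_pale: pale yellow-white jade bar of the same shape, stuck beside the green one; same origin and axes.
- tray: white open tray 170 x 200 x 40 mm (walls and floor 5 mm) lying under the place where the tipped mouth ends; origin under its centre, x along the 170 mm side.
- rough_green: dark green rough stone, about 64 mm across and 40 mm high, standing on the table near the stand's right side; origin under its centre. Leave it.
- rough_river: brown river stone, about 56 mm across and 35 mm high, near the tray's left side; origin under its centre. Leave it.
- brush: brush 170 mm long lying on the table to the right of the stand. Leave it.
- handpiece: flexible-shaft carving handpiece lying on the table at the right, rubber and brass, about 190 mm long. Leave it.
- burr_cup: white ceramic cup, 68 mm across and 75 mm high, at the right. Leave it.
- oil: amber glass bottle, 60 mm across and 150 mm high, at the left. Leave it.
- bangle: flat pale green jade ring, 76 mm across and 12 mm high, lying at the left. Leave it.

How it is judged:
By the outcome, as a careful person would: the job done as asked, in the order asked, and still so for the second after the job is handed in, with the robot touching nothing.
It also fails if it takes over 51 s, if anything falls off the work surface, if the arm or the gripper's body presses on something with over 40 N, if the wrist force passes 120 N, or if a joint passes its speed limit or range.

## Robot

A 6-joint arm with a two-finger parallel gripper is mounted at the origin on the work surface. World frame = base frame: x ahead of the robot, y to its left, z up, the work surface at z = 0. Lengths are in mm, angles in degrees, forces in N, time in s.
With the tool pointing down it reaches from about 275 to 825 mm from the base axis. Payload 5.2 kg.
Tool frame: the origin (TCP) lies midway between the tips of the shut fingers; the grasp point (between the pads) lies 19 mm behind it (pinch_z is the distance from the TCP to the grasp point, in mm); z points along the fingers, y is the line along which they close (so a half turn about z gives the same grasp; the last joint's range is limited). The gripper opens to 93 mm and grips with 3 to 60 N. Pads are 15 mm wide; open, the fingers measure 128 mm over their backs; the gripper's body (75 mm by 188 mm) begins 65 mm behind the grasp point.
Start: joints at [59.599, 14.817, 87.949, -0, 77.235, -11.62], TCP at [177.057, 520.726, 218.653] pointing down, gripper open.
Joint ranges: [-179.93, 179.93], [-52.35, 119.4], [10.71, 147.94], [-69.91, 249.91], [12.55, 155.21], [-178.61, 178.61]. Speed limits (degrees/s): [147.25, 147.25, 180, 180, 180, 180].

## Interface

Orientations are given as a 3x3 rotation matrix whose columns are the frame's x, y, z axes.
In Python, from workcell import state, capture, camera_model, sign_off, cut_out, pinch_z gives the robot as it stands. The module is installed in compiled form; this text tells all that it offers.
- The arm moves only by the tool drive_tool, never from a script. Its argument "moves" is a list that holds one entry, the list of rows, each a list of 7 numbers: the turn, a rotation vector about the tool's x, y, z scaled (see below), then the shift along the tool's x, y, z scaled (see below), then the opening, from 0 (shut) to 1 (fully open). A call has exactly 8 rows; each row is the pose to reach, as a shift and turn from the pose commanded when the call began, along the tool's axes at that moment; what a row does not reach only later rows make up. The controller multiplies each number of a shift by 50 cm and each number of a turn by pi/4 rad. A row lasts 1/8 s, in which the tool goes at most 62.5 mm and 10.7 degrees, less where a joint would pass 70% of its speed; a pose out of reach is approached as far as the arm can. A call with a number of a shift or a turn outside -1 to 1 is refused whole. A call with a gripper value outside its range is refused whole. The fingers move at their own pace and stop on an object; the grip force is fixed at half the most. Time passes only in rows, so rows that repeat a pose let the fingers close, or fill a call up. It gives the time, the measured TCP pose, the force, the opening and the grip force at its end, in the units of the state.
- state(): the state, without advancing time (a new reading comes with each control period).
- capture(name): name is "side" or "top"; returns (picture, depth): 480x640x3 uint8, red, green, blue; 480x640 float32, mm along the optical axis (not along the pixel's ray), 0 where there is no reading.
- camera_model(name): a dict with "fx", "fy", "cx", "cy" (pixels), "dist" ([k1, k2, p1, p2, k3] as OpenCV has them; the pictures are not rectified), "R" (3x3) and "t" (3): a world point X has camera coordinates R X + t. Camera axes: x right, y down, z forward; pixel columns grow to the right and rows downward; lengths in mm; the calibration is good to about 2 mm. A picture is of the moment at which its call begins. camera_model takes no time and is no camera call.
- sign_off(): hands the job in; it is judged then, once.
Trained networks look in the newest picture that a camera, given by its name, has taken for a name from the list of things; names that differ only in an ending like _2 or _b are one class to them, and where a whole thing is asked for, a point or a joint stands for the part that bears it (a point fixed in the world has none). Each returns a list of dicts, best first, with "score" (0 to 1); they miss things now and then, are a little off and sometimes report something else, mostly with a low value. They report only what shows in the picture. A call takes as long as a camera call.
- cut_out(thing, camera): "pixels" (480x640 bool, what is visible of it) and "extent" ([left, top, right, bottom] in pixels, round what is visible of it).
The state is a dict: "clock": time; "q": joint angles; "dq": joint speeds; "joint_efforts": joint torques, N m; "position": TCP position; "orientation": TCP orientation; "contact_force": force on the tool from outside, world axes, zero at the start; "moment": the same for the moment, N m; "width": opening from 0.0 (shut) to 1.0 (fully open); "finger_force": force on a finger pad.
Only numpy, scipy, OpenCV 4.12 (cv2) and the standard library are available. Lean on these libraries where they do the work, as an engineer would, in place of code of your own. Each camera call takes 0.05 s, during which the arm holds its last target. There are 200 camera calls.

## Working session

There is one attempt and no reset: what is moved stays moved. The work goes in short steps, Python scripts to look and compute and a tool call to move; the robot and the scene stay as the last step left them, time stands still between calls to the robot, and variables do not carry over. Pictures are saved under pics/ and viewed, at most 10 in all, crops included, and the job is handed in when it is done.

Besides the shell and the picture viewer there is one more tool, called after "Emit:" as a command line: name --argument value ..., lists and objects as JSON in quotes. drive_tool: Moves the arm, as the interface text tells. Its arguments: {"type":"object","properties":{"moves":{"type":"array"}},"required":["moves"]}

```bash
mkdir -p pics; cat > h.py <<'E'
import numpy as np,cv2
from workcell import *
def pts(cam,depth,mask):
    m=camera_model(cam);K=np.array([[m['fx'],0,m['cx']],[0,m['fy'],m['cy']],[0,0,1.]])
    v,u=np.nonzero(mask&(depth>0));z=depth[v,u]
    n=cv2.undistortPoints(np.stack([u,v],1).astype(np.float64)[:,None],K,np.array(m['dist'],float))[:,0]
    X=np.c_[n*z[:,None],z]
    return (X-np.array(m['t']))@np.array(m['R'])
def proj(cam,X):
    m=camera_model(cam);K=np.array([[m['fx'],0,m['cx']],[0,m['fy'],m['cy']],[0,0,1.]])
    return cv2.projectPoints(np.array(X,float).reshape(-1,3),cv2.Rodrigues(np.array(m['R'],float))[0],np.array(m['t'],float),K,np.array(m['dist'],float))[0][:,0]
def save(name,img): cv2.imwrite('pics/'+name,img[:,:,::-1])
E
python3 - <<'E'
from h import *
np.set_printoptions(precision=1,suppress=True)
for c in ['side','top']:
    im,d=capture(c);save(c+'0.png',im)
    m=camera_model(c);print(c,-np.array(m['R']).T@np.array(m['t']),np.array(m['R'])[2])
    for t in ['stand','lever_knob','tap_spot','flask','tray','blank_green','blank_pale','rough_green','oil']:
        for r in cut_out(t,c)[:2]:
            P=pts(c,d,r['pixels'])
            if len(P): print(t,round(r['score'],2),r['extent'],len(P),np.median(P,0),P.min(0),P.max(0))
print(state())
E
```

```text
side [ 416.5 -894.8  970.6] [ 0.1  0.7 -0.7]
stand 0.96 [245.5, 149.1, 361.4, 308.9] 9110 [504.5  23.9  77.8] [393.1 -64.   -4.4] [714.8 545.5 274.8]
lever_knob 0.87 [253.0, 150.7, 357.8, 246.9] 3758 [519.6  29.  195.3] [439.5 -18.3  -0.3] [695.8 322.1 274.8]
tap_spot 0.71 [257.6, 187.4, 358.5, 241.6] 3390 [529.7  28.8 195.4] [439.5 -16.3  -2.6] [711.8 346.2 204.3]
flask 0.86 [257.9, 193.0, 355.7, 238.1] 3303 [529.9  28.8 195.5] [439.7 -16.3  -2.6] [713.9 341.1 204.3]
tray 0.88 [329.5, 212.3, 424.5, 291.7] 4908 [708.4  64.3   9.7] [609.8 -49.2  -3.2] [812.1 174.4  46.3]
oil 0.73 [234.0, 143.9, 258.9, 199.1] 958 [422.6 345.6  75.6] [390.3 329.3  -3.1] [456.  550.  155.9]
top [ 391.8   -8.9 1219.3] [ 0.2  0.  -1. ]
stand 0.9 [235.0, 203.8, 349.4, 321.7] 6774 [500.1  43.5 193.2] [401.6 -58.4  -4. ] [656.8 175.  276.2]
stand 0.64 [457.9, 195.9, 490.2, 224.0] 663 [ 702.3 -387.7   43.2] [ 663.8 -411.2   -1.5] [ 728.2 -345.4   81.6]
lever_knob 0.95 [236.9, 206.3, 336.7, 303.4] 3697 [517.9  48.2 196.7] [443.3 -31.   -0.9] [654.9 179.4 276.2]
tap_spot 0.88 [280.6, 204.2, 326.9, 303.3] 3597 [5
[... 555 characters left out ...]
[ 570.4 -186.6    0.1] [ 628.4 -128.6   44.7]
oil 0.94 [155.8, 297.2, 193.1, 321.3] 741 [423.7 351.3 100.5] [396.  334.3  -1.3] [458.1 424.6 154.7]
oil 0.42 [132.6, 222.4, 166.9, 252.6] 373 [609.6 463.1  11.7] [570.9 419.2  -5.2] [648.6 501.9  19.7]
{'clock': 1.0, 'q': array([ 59.6,  14.8,  87.9,  -0. ,  77.2, -11.6]), 'dq': array([-0. ,  0. ,  0.1,  0.1,  0. , -0.1]), 'joint_efforts': array([  0. , -43.7, -28.4,   0.1,   0. ,   0. ]), 'position': array([177.1, 520.7, 218.7]), 'orientation': array([[-0.9,  0.3,  0. ],
       [ 0.3,  0.9, -0. ],
       [-0. , -0. , -1. ]]), 'contact_force': array([0.8, 0.6, 0.3]), 'moment': array([0., 0., 0.]), 'finger_force': 0.0, 'width': 0.998135221307568}
```

```bash
python3 - <<'E'
from h import *
np.set_printoptions(precision=1,suppress=True)
for c in ['side','top']:
    im,d=capture(c)
    hsv=cv2.cvtColor(im,cv2.COLOR_RGB2HSV).astype(int)
    red=((hsv[...,0]<8)|(hsv[...,0]>172))&(hsv[...,1]>150)&(hsv[...,2]>60)
    P=pts(c,d,red);P=P[P[:,2]>235];print(c,'red',len(P),np.median(P,0),P.min(0),P.max(0))
    m=camera_model(c);C=-np.array(m['R']).T@np.array(m['t'])
    # sphere fit r=15
    from scipy.optimize import least_squares
    s=least_squares(lambda x:np.linalg.norm(P-x,axis=1)-15,P.mean(0)-[0,0,8],loss='soft_l1');print('knob',s.x)
    dark=(hsv[...,2]<60);P=pts(c,d,dark);k=(P[:,2]>185)&(P[:,2]<225);P=P[k]
    print('dark',len(P),np.median(P,0),P.min(0),P.max(0))
    green=(hsv[...,0]>40)&(hsv[...,0]<90)&(hsv[...,1]>80);P=pts(c,d,green);P=P[(P[:,2]>155)&(P[:,2]<172)&(P[:,0]>350)&(P[:,0]<650)&(abs(P[:,1])<200)]
    for s in (P[P[:,1]>45],P[P[:,1]<=45]):print('post',len(s),np.median(s,0) if len(s) else 0)
a=cv2.imread('pics/side0.png')[130:330,220:450];b=cv2.imread('pics/top0.png')[150:350,200:430]
cv2.imwrite('pics/c0.png',cv2.resize(np.vstack([a,b])[:, :],None,fx=1.5,fy=1.5) if 0 else cv2.resize(np.hstack([a,b]),(800,348),interpolation=cv2.INTER_CUBIC))
E
```

```text
side red 122 [466.  155.  264.3] [453.4 146.3 246.4] [478.9 165.4 273.5]
knob [466.2 164.  257.3]
dark 80 [536.5  36.1 200.8] [519.8  15.6 196.1] [548.9  63.5 203.5]
post 0 0
post 69 [507.7 -44.5 169.5]
top red 162 [467.8 162.1 267.7] [454.4 149.6 257.3] [481.3 178.3 275.1]
knob [467.9 164.  257.4]
dark 70 [ 95.9 -14.3 205.8] [ 85.  -33.8 186.1] [201.3 568.3 224.4]
post 54 [495.6 122.6 169.9]
post 56 [512.1 -39.6 170.2]
```

View pics/c0.png

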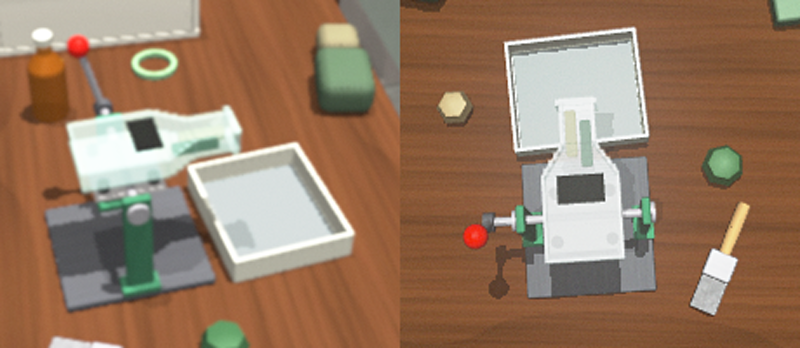

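View pics/top0.png

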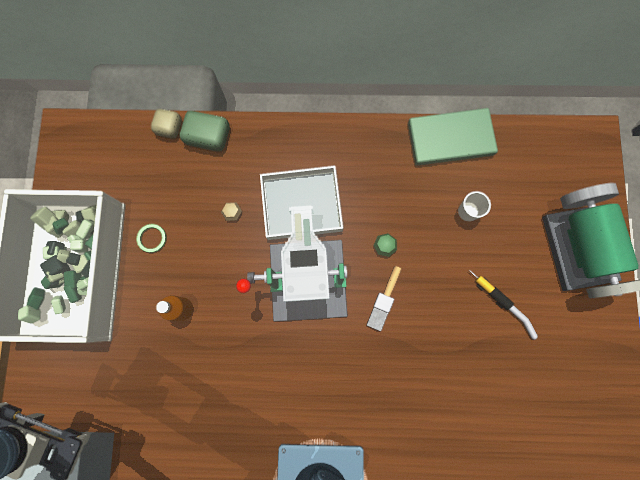

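```bash
python3 - <<'E'
from h import *
np.set_printoptions(precision=2,suppress=True)
im=cv2.imread('pics/top0.png')[:,:,::-1].copy();_,d=capture('top')
r=max(cut_out('tap_spot','top'),key=lambda r:r['score'])
g=im.max(2).astype(int)
P=pts('top',d,(g<75)&cv2.erode(r['pixels'].astype(np.uint8),np.ones((3,3))).astype(bool));P=P[(P[:,2]>180)];print('pad',len(P),P.mean(0),cv2.minAreaRect(P[:,:2].astype(np.float32)))
r=cut_out('tray','top')[0]
P=pts('top',d,r['pixels']);P=P[(P[:,2]>20)&(P[:,2]<50)];print('tray',cv2.minAreaRect(P[:,:2].astype(np.float32)))
r=cut_out('flask','top')[0]
P=pts('top',d,r['pixels']);P=P[(P[:,2]>185)&(P[:,0]<545)];print('belly',cv2.minAreaRect(P[:,:2].astype(np.float32)))
# stand base: dark grey near z 12
r=cut_out('stand','top')[0]
P=pts('top',d,r['pixels']);P=P[(P[:,2]>5)&(P[:,2]<20)];print('base',len(P),cv2.minAreaRect(P[:,:2].astype(np.float32)))
# blanks by axial extents: neck pixels
hsv=cv2.cvtColor(im,cv2.COLOR_RGB2HSV)
for p in proj('top',[[505,42,191],[555,47,191],[655,57,191],[467,164,257]]):print(p)
s=state();print(s['orientation'],s['clock'])
yaw=np.deg2rad(5.8);R=np.array([[-np.cos(yaw),-np.sin(yaw),0],[-np.sin(yaw),np.cos(yaw),0],[0,0,-1]]).T
print(cv2.Rodrigues(s['orientation'].T@R)[0].T/(np.pi/4))
E
```

```text
pad 12 [548.58  30.98 200.72] ((548.2373657226562, 33.591552734375), (58.659400939941406, 25.89482307434082), 61.36924362182617)
tray ((708.582275390625, 64.35850524902344), (171.6260528564453, 199.9548797607422), 7.723607540130615)
belly ((0.0, 0.0), (0.0, 0.0), 0.0)
base 2606 ((555.504638671875, 46.73220443725586), (299.5163879394531, 192.97723388671875), 4.837126731872559)
[304.27 272.33]
[302.62 249.93]
[299.41 206.32]
[243.09 286.07]
[[-0.95  0.32  0.  ]
 [ 0.32  0.95  0.  ]
 [-0.    0.   -1.  ]] 1.35
[[ 0.    0.   -0.55]]
```

Emit:
drive_tool --moves '[[[0,0,-0.07,-0.088,-0.065,-0.01,0],[0,0,-0.14,-0.177,-0.13,-0.02,0],[0,0,-0.2,-0.265,-0.196,-0.03,0],[0,0,-0.27,-0.354,-0.261,-0.04,0],[0,0,-0.34,-0.442,-0.326,-0.05,0],[0,0,-0.41,-0.531,-0.391,-0.054,0],[0,0,-0.48,-0.62,-0.457,-0.054,0],[0,0,-0.54,-0.708,-0.522,-0.054,0]]]'

```text
clock: 2.35
position: [429.1, 158.0, 246.0]
orientation: [[-0.995, -0.098, 0.001], [-0.098, 0.995, 0.0], [-0.001, 0.0, -1.0]]
contact_force: [0.3, 1.1, -0.2]
width: 0.189
finger_force: 0.0
```

Emit:
drive_tool --moves '[[[0,0,0,-0.01,0,0,0],[0,0,0,-0.025,0,0,0],[0,0,0,-0.04,0,0,0],[0,0,0,-0.06,0,0,0],[0,0,0,-0.08,0,0,0],[0,0,0,-0.1,0,0,0],[0,0,0,-0.12,0,0,0],[0,0,0,-0.134,0,0,0]]]'

```text
clock: 3.35
position: [493.0, 167.7, 245.7]
orientation: [[-0.995, -0.099, -0.003], [-0.099, 0.995, -0.001], [0.003, -0.0, -1.0]]
contact_force: [-4.7, -1.9, 1.3]
width: 0.005
finger_force: 2.8
```

```bash
cat > k.py <<'E'
from h import *
from scipy.optimize import least_squares
import sys
np.set_printoptions(precision=1,suppress=True)
for c in ['side','top']:
    im,d=capture(c); save(f'{sys.argv[1]}{c}.png',im)
    hsv=cv2.cvtColor(im,cv2.COLOR_RGB2HSV).astype(int)
    red=((hsv[...,0]<8)|(hsv[...,0]>172))&(hsv[...,1]>150)&(hsv[...,2]>60)
    P=pts(c,d,red);P=P[P[:,2]>235]
    if len(P)>8:
        x=least_squares(lambda x:np.linalg.norm(P-x,axis=1)-15,P.mean(0)-[0,0,8],loss='soft_l1').x
        print('knob',len(P),x,'stand x',(x[0]-505)*.9957+(x[1]-41.5)*.0924)
s=state();print(s['clock'],s['position'],s['contact_force'])
E
python3 k.py a
```

```text
knob 111 [516.8 168.5 258.2] stand x 23.52463642325623
3.45 [493.9 167.7 245.5] [-2.2 -0.5  1.5]
```

Emit:
drive_tool --moves '[[[0,0,0,-0.004,0,0,0],[0,0,0,-0.007,0,0,0],[0,0,0,-0.01,0,0,0],[0,0,0,-0.012,0,0,0],[0,0,0,-0.014,0,0,0],[0,0,0,-0.016,0,0,0],[0,0,0,-0.016,0,0,0],[0,0,0,-0.016,0,0,0]]]'

```text
clock: 4.45
position: [497.0, 167.9, 245.2]
orientation: [[-0.995, -0.098, -0.011], [-0.098, 0.995, 0.0], [0.011, 0.002, -1.0]]
contact_force: [-18.8, 0.3, 9.2]
width: 0.006
finger_force: 9.6
```

```bash
python3 k.py b
```

```text
knob 108 [520.1 168.7 258.2] stand x 26.76157732808712Traceback (most recent call last):
  File "k.py", line 9, in <module>
    P=pts(c,d,red);P=P[P[:,2]>235]
  File "h.py", line 6, in pts
    n=cv2.undistortPoints(np.stack([u,v],1).astype(np.float64)[:,None],K,np.array(m['dist'],float))[:,0]
      ~~~~~~~~~~~~~~~~~~~^^^^^^^^^^^^^^^^^^^^^^^^^^^^^^^^^^^^^^^^^^^^^^^^^^^^^^^^^^^^^^^^^^^^^^^^^^
cv2.error: OpenCV(4.12.0) /io/opencv/modules/calib3d/src/undistort.dispatch.cpp:347: error: (-215:Assertion failed) CV_IS_MAT(_src) && CV_IS_MAT(_dst) && (_src->rows == 1 || _src->cols == 1) && (_dst->rows == 1 || _dst->cols == 1) && _src->cols + _src->rows - 1 == _dst->rows + _dst->cols - 1 && (CV_MAT_TYPE(_src->type) == CV_32FC2 || CV_MAT_TYPE(_src->type) == CV_64FC2) && (CV_MAT_TYPE(_dst->type) == CV_32FC2 || CV_MAT_TYPE(_dst->type) == CV_64FC2) in function 'cvUndistortPointsInternal'
```

Emit:
drive_tool --moves '[[[0,0,0,0.04,0,0,0],[0,0,0,0.04,0,-0.1,0],[0,0,0,0.02,-0.02,-0.16,0],[0,0.2,0,-0.03,-0.11,-0.18,0],[0,0.4,0,-0.1,-0.2,-0.16,0],[0,0.6,0,-0.109,-0.256,-0.1,0],[0,0.637,0,-0.109,-0.256,-0.02,0],[0,0.637,0,-0.109,-0.256,0.06,0]]]'

```text
clock: 5.55
position: [570.8, 44.2, 211.9]
orientation: [[-0.873, -0.095, -0.478], [-0.084, 0.995, -0.046], [0.48, 0.0, -0.877]]
contact_force: [1.4, -0.4, 0.4]
width: 0.009
finger_force: 0.0
```

```bash
sed -i 's/    P=pts(c,d,red)/    if red.sum()<9: continue\n    P=pts(c,d,red)/' k.py; python3 k.py c; python3 - <<'E'
import cv2,numpy as np
a=cv2.imread('pics/cside.png')[120:320,220:450];b=cv2.imread('pics/ctop.png')[140:340,200:430]
cv2.imwrite('pics/c1.png',cv2.resize(np.hstack([a,b]),(800,348),interpolation=cv2.INTER_CUBIC))
E
```

```text
knob 117 [520.2 168.6 257.7] stand x 26.85043238279909
5.65 [568.2  44.9 210.4] [-0.6 -0.6 -1. ]
```

View pics/c1.png

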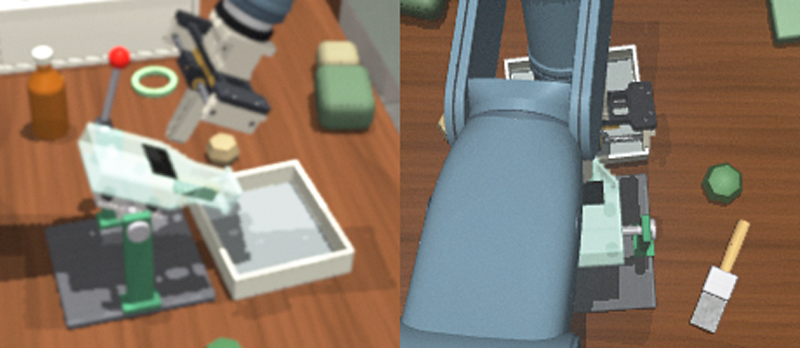

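```bash
python3 - <<'E'
from h import *
np.set_printoptions(precision=1,suppress=True)
im=cv2.imread('pics/cside.png')[:,:,::-1];_,d=capture('side')
u0=[int(220+230*c/400) for c in(135,185)];v0=[int(120+200*r/348) for r in (140,182)]
m=np.zeros(d.shape,bool);m[v0[0]:v0[1],u0[0]:u0[1]]=1
m&=im.max(2)<60
P=pts('side',d,m)
O=np.array([505,41.5,150]);sx=np.array([.9957,.0924,0]);sy=np.array([-.0924,.9957,0]);z=np.array([0,0,1])
fx=sx*np.cos(.5)-z*np.sin(.5);n=sx*np.sin(.5)+z*np.cos(.5)
F=np.c_[(P-O)@fx,(P-O)@sy,(P-O)@n]
print(len(P),np.median(F,0),np.percentile(F,5,0),np.percentile(F,95,0))
s=state();t=s['position']-O;print([t@fx,t@sy,t@n],s['clock'])
E
```

```text
145 [27.3 -4.5 49.8] [ 14.4 -25.6  47.9] [40.9 18.6 51.7]
[np.float64(25.581006382905947), np.float64(-2.557474433470979), np.float64(86.52449330892607)] 5.7
```

Emit:
drive_tool --moves '[[[0,0,0,-0.004,0,0.026,0],[0,0,0,-0.004,0,0.052,0],[0,0,0,-0.004,0,0.052,0],[0,0,0,-0.004,0,0.082,0],[0,0,0,-0.004,0,0.052,0],[0,0,0,-0.004,0,0.052,0],[0,0,0,-0.004,0,0.052,0],[0,0,0,-0.004,0,0.082,0]]]'

```text
clock: 6.7
position: [552.2, 42.9, 179.2]
orientation: [[-0.875, -0.096, -0.475], [-0.084, 0.995, -0.046], [0.477, -0.0, -0.879]]
contact_force: [2.3, 0.7, 0.7]
width: 0.005
finger_force: 0.0
```

Emit:
drive_tool --moves '[[[0,0,0,0,0,-0.03,0],[0,0,0,0,0,-0.03,0],[0,0,0,0,0,0.004,0],[0,0,0,0,0,-0.03,0],[0,0,0,0,0,-0.03,0],[0,0,0,0,0,0.004,0],[0,0,0,0,0,-0.03,0],[0,0,0,0,0,-0.03,0]]]'

```text
clock: 7.7
position: [559.1, 43.6, 192.1]
orientation: [[-0.874, -0.096, -0.476], [-0.084, 0.995, -0.046], [0.478, -0.0, -0.878]]
contact_force: [-0.7, -0.2, -0.1]
width: 0.006
finger_force: 0.0
```

```bash
python3 k.py d; python3 - <<'E'
import cv2,numpy as np
a=[cv2.imread(f'pics/{k}side.png')[190:250,260:380] for k in 'cd']
cv2.imwrite('pics/d1.png',cv2.resize(np.hstack(a),(800,200),interpolation=cv2.INTER_CUBIC))
E
```

```text
knob 119 [520.6 168.8 257.5] stand x 27.316073608927347
7.8 [558.5  43.7 191.4] [ 0.  -0.7  0. ]
```

View pics/d1.png

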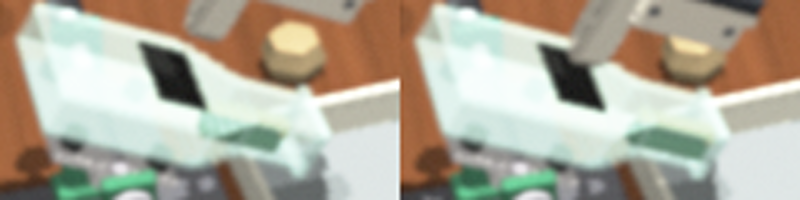

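Emit:
drive_tool --moves '[[[0,0,0,0,0,0.035,0],[0,0,0,0,0,0,0],[0,0,0,0,0,0,0],[0,0,0,0,0,0.035,0],[0,0,0,0,0,0,0],[0,0,0,0,0,0,0],[0,0,0,0,0,0.035,0],[0,0,0,0,0,0,0]]]'

```text
clock: 8.8
position: [556.9, 43.7, 189.7]
orientation: [[-0.871, -0.096, -0.481], [-0.084, 0.995, -0.046], [0.484, 0.001, -0.875]]
contact_force: [0.1, -0.3, 0.9]
width: 0.003
finger_force: 0.0
```

Emit:
drive_tool --moves '[[[0,0,0,0,0,0,0],[0,0,0,0,0,0.035,0],[0,0,0,0,0,0,0],[0,0,0,0,0,0,0],[0,0,0,0,0,0.035,0],[0,0,0,0,0,0,0],[0,0,0,0,0,0,0],[0,0,0,0,0,0,0]]]'

```text
clock: 9.8
position: [558.3, 43.7, 191.2]
orientation: [[-0.873, -0.096, -0.478], [-0.084, 0.995, -0.046], [0.48, 0.0, -0.877]]
contact_force: [0.8, -0.0, 0.2]
width: 0.006
finger_force: 0.0
```

```bash
python3 k.py e; python3 - <<'E'
import cv2,numpy as np
a=[cv2.imread(f'pics/{k}side.png')[190:290,260:420] for k in 'de']
cv2.imwrite('pics/e1.png',cv2.resize(np.hstack(a),(800,250),interpolation=cv2.INTER_CUBIC))
E
```

```text
knob 119 [520.7 169.  257.5] stand x 27.442005478234655
9.9 [558.2  43.7 191.2] [-0.4 -0.3  0. ]
```

View pics/e1.png

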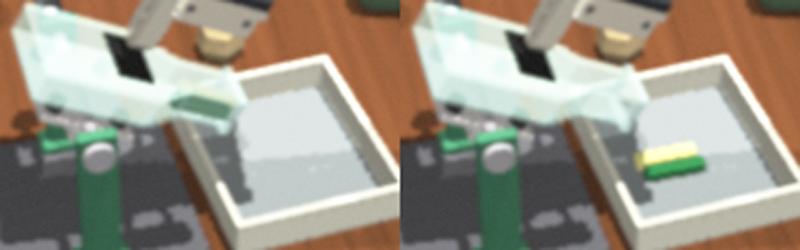

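Emit:
drive_tool --moves '[[[0,0,0,0,0,-0.1,0],[0,-0.2,0,0.03,0.05,-0.19,0],[0,-0.4,0,0.06,0.14,-0.22,0],[0,-0.6,0,0.077,0.23,-0.22,0],[0,-0.637,0,0.077,0.251,-0.22,0],[0,-0.637,0,0.045,0.251,-0.165,0],[0,-0.637,0,0.019,0.251,-0.115,0],[0,-0.637,0,0.019,0.251,-0.115,0]]]'

```text
clock: 10.9
position: [564.5, 169.6, 243.8]
orientation: [[-0.995, -0.096, -0.007], [-0.096, 0.995, -0.001], [0.007, -0.001, -1.0]]
contact_force: [0.8, 0.1, -0.2]
width: 0.007
finger_force: 0.0
```

Emit:
drive_tool --moves '[[[0,0,0,0.02,0,0,0],[0,0,0,0.035,0,0,0],[0,0,0,0.05,0,0,0],[0,0,0,0.07,0,0,0],[0,0,0,0.09,0,0,0],[0,0,0,0.11,0,0,0],[0,0,0,0.13,0,0,0],[0,0,0,0.146,0,0,0]]]'

```text
clock: 11.9
position: [497.5, 164.1, 251.1]
orientation: [[-0.995, -0.096, 0.014], [-0.096, 0.995, 0.002], [-0.014, 0.001, -1.0]]
contact_force: [8.9, 2.8, 7.6]
width: 0.002
finger_force: 4.4
```

Emit:
drive_tool --moves '[[[0,0,0,0.004,0,0,0],[0,0,0,0.007,0,0,0],[0,0,0,0.01,0,0,0],[0,0,0,0.012,0,0,0],[0,0,0,0.014,0,0,0],[0,0,0,0.016,0,0,0],[0,0,0,0.016,0,0,0],[0,0,0,0.016,0,0,0]]]'

```text
clock: 12.9
position: [490.0, 163.4, 250.2]
orientation: [[-0.995, -0.096, 0.013], [-0.096, 0.995, 0.002], [-0.014, 0.001, -1.0]]
contact_force: [10.4, 3.0, 3.5]
width: 0.005
finger_force: 5.4
```

```bash
python3 k.py f
```

```text
knob 114 [466.  163.4 257.6] stand x -27.528599290712613
13.0 [490.  163.4 250.3] [10.4  3.   3.3]
```

Emit:
drive_tool --moves '[[[0,0,0,0.002,0,0,0],[0,0,0,0.004,0,0,0],[0,0,0,0.006,0,0,0],[0,0,0,0.008,0,0,0],[0,0,0,0.01,0,0,0],[0,0,0,0.01,0,0,0],[0,0,0,0.01,0,0,0],[0,0,0,0.01,0,0,0]]]'

```text
clock: 14.0
position: [489.6, 163.3, 250.5]
orientation: [[-0.995, -0.095, 0.023], [-0.095, 0.995, 0.004], [-0.023, 0.002, -1.0]]
contact_force: [23.3, 4.3, -4.9]
width: 0.008
finger_force: 12.3
```

```bash
python3 k.py g
```

```text
knob 113 [466.  164.1 257.9] stand x -27.54286490746847
14.1 [489.6 163.3 250.5] [24.1  4.9 -5.6]
```

At the level stop, with the force rising to 24 N and no further travel. Now I release: back off, then up.

Emit:
drive_tool --moves '[[[0,0,0,-0.02,0,0,0],[0,0,0,-0.06,0,0,0],[0,0,0,-0.1,0,0,0],[0,0,0,-0.1,0,-0.06,0],[0,0,0,-0.1,0,-0.14,0],[0,0,0,-0.1,0.04,-0.18,0],[0,0,0,-0.1,0.04,-0.18,0],[0,0,0,-0.1,0.04,-0.18,0]]]'

```text
clock: 15.1
position: [527.3, 186.4, 335.9]
orientation: [[-0.995, -0.096, -0.002], [-0.096, 0.995, -0.001], [0.002, -0.001, -1.0]]
contact_force: [-0.7, 0.5, -0.3]
width: 0.007
finger_force: 0.0
```

```bash
python3 k.py i; python3 - <<'E'
import cv2,numpy as np
cv2.imwrite('pics/i1.png',cv2.resize(cv2.imread('pics/iside.png')[130:330,200:450],(750,600)))
E
```

```text
knob 112 [466.1 164.2 258. ] stand x -27.41045845003095
knob 149 [467.8 164.  257.4] stand x -25.770676334018624
15.2 [527.4 186.2 335.5] [-0.1 -0.6 -0. ]
```

View pics/i1.png

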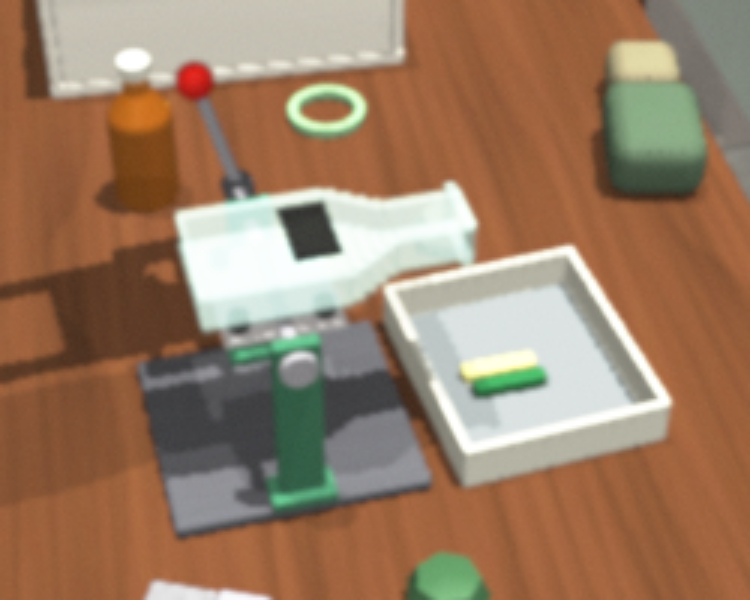

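The picture shows the flask level and empty. Both blanks lie in the tray (around pixel 505,372), and the knob is back at its starting position.

```bash
python3 -c "from workcell import sign_off;print(sign_off())"
```

```text
the job is handed in; nothing more can be done
None
```

Both blanks dropped into the tray after about nine gentle taps, the flask is back on its level stop with the lever released, and the job was handed in at about 15 s of the 51 s allowed.

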